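# Click the stirrer's dial round to the green mark and start it

### The job

On the bench stirrer, lay a fingertip on the knurled top of the big black dial, press lightly and drag it round clockwise by friction until the white pointer clicks into place at the green mark. Take the finger off, then push the green start button all the way down with a fingertip and let it come up again. Do not grip or lift anything, do not press start before the dial is at the green mark, and leave the tin on the stirrer, the stirrer itself and everything else where they are.

Things in the scene. Friction and masses are not known exactly. Their poses are not given: they have to be found in the camera images.
- stirrer: Grey bench stirrer standing loose on rubber feet, 4 kg, 260 x 260 mm, flat deck 46 mm above the worktop. Origin: centre of its underside, on the worktop. Its x axis points to its back (away from the robot), y to its left, z up. Dial axis at x -65, y +55 mm; start button at x -75, y -80 mm; round steel tin plate (124 mm wide, 10 mm high) centred at x +65, y -30 mm.
- dial (a joint): Angle of the dial, rad; grows as it turns clockwise seen from above. Detents (clicks) at 0, 0.785, 1.571 and 2.356 (45 degrees apart); the green mark is 1.571; end stops just beyond 0 and 2.356. It starts at or near one of the first two detents, so it needs one or two clicks clockwise. Turning it over a detent takes at most about 0.06 N m; let go, it springs to the nearest detent.
- dial_top (a point): Centre of the dial's flat top face, on its axis, 74 mm above the worktop. The dial is a black disc with knurled grey ribs, 96 mm wide and 20 mm high, too wide to be gripped. It is cushioned: pressed down, it sinks up to 5 mm, about 0.5 mm per newton. A finger pressing with 4 to 8 N on the top face about 30 mm from the axis and moved along a circle about the axis takes it along by friction, slipping a little.
- dial_pointer (a point): Outer end of the white pointer line on the dial's top, 46 mm from the axis; turns with the dial.
- green_mark (a point): Centre of the green bar, 16 x 8 mm, painted on the deck to the right of the dial (on the side of the start button), 59 mm from the dial's axis; the pointer must point to it. The other three click positions have smaller white dots.
- start (a joint): Travel of the start button, m: 0 is up, 0.006 fully down; springs back up. Fully down takes 5 N; it counts as pressed from 0.0045.
- start_top (a point): Centre of the top face of the green round start button, 28 mm wide, in a black housing on the deck; pressed straight down.
- pint_tin: Small paint tin with runs, 91 mm wide, 98 mm high, standing loose on the stirrer's steel plate; origin in the centre of its foot. To be left alone.
- cups: Stack of upturned clear cups, 56 mm wide, 140 mm high, loose, on the left; origin in its foot. Leave alone.
- toner: Small dark dropper bottle, 42 mm wide, 110 mm high, loose, on the left; origin in its foot. Leave alone.
- marker: White felt marker with red cap, 140 mm long, loose, on the left; origin at its underside. Leave alone.
- toner_b: Small yellow dropper bottle, 42 mm wide, 114 mm high, loose, on the right; origin in its foot. Leave alone.
- brush: Flat paint brush, 214 mm long, loose, on the right; origin at its underside. Leave alone.
- bottle: White squeeze bottle with red drips and no spout, 66 mm wide, 184 mm high, loose, on the right at the front; origin in its foot. Leave alone.
- plate_top (a point): Centre of the upper face of the stirrer's steel plate, 56 mm above the worktop, on which the tin stands.

How it is judged:
By the outcome, as a careful person would: the job done as asked, in the order asked, and still so for the second after the job is handed in, with the robot touching nothing.
It also fails if it takes over 48 s, if anything falls off the work surface, if the arm or the gripper's body presses on something with over 40 N, if the wrist force passes 120 N, or if a joint passes its speed limit or range.

### The arm

A 7-joint arm with a two-finger parallel gripper is mounted at the origin on a cart in front of the work surface, level with it; the furniture and walls round the work are solid. World frame = base frame: x ahead of the robot, y to its left, z up, the work surface at z = 0. Lengths are in m, angles in degrees, forces in N, time in s.
With the tool pointing down it reaches from about 0.425 to 0.925 m from the base axis. Payload 6.8 kg.
Tool frame: the origin (TCP) lies between the finger pads; the fingertips stand 22 mm ahead of it and the grasp point (between the pads) lies 3 mm ahead of it; z points along the fingers, y is the line along which they close (so a half turn about z gives the same grasp; the last joint's range is limited). The gripper opens to 85 mm and grips with 20 to 120 N. Pads are 22 mm wide; open, the fingers measure 114 mm over their backs; the gripper's body (76 mm by 85 mm) begins 54 mm behind the grasp point. The pads swing forward as they close: fully open they stand 13 mm farther back than shut.
Start: joints at [-75.751, 27.33, 1.283, 89.118, -0.659, 63.558, -4.761], TCP at [0.236, 0.633, 0.253] pointing down, gripper open.
Joint ranges: [-169.35, 169.35], [-19.33, 120.38], [-80.79, 83.38], [13.8, 139.57], [-78.32, 258.32], [9.67, 109.79], [-169.56, 169.56]. Speed limits (degrees/s): [136.94, 136.94, 180, 180, 180, 180, 180].

### API

Orientations are given as a 3x3 rotation matrix whose columns are the frame's x, y, z axes.
In Python, from cell import get_state, camera, hand_in gives the robot as it stands.
- The arm moves only by the tool carry_out, never from a script. Its argument "rows" is a list that holds one entry, the list of rows, each a list of 6 numbers: the shift along the tool's x, y, z in cm, then the turn, a rotation vector about the tool's x, y, z in degrees. A call has 1 to 10 rows; each row shifts and turns the commanded pose from where the row before left it, along the tool's axes as they then stand; what a row does not reach is not made up. A row lasts 1/12 s, in which the tool goes at most 41.7 mm and 7.16 degrees, less where a joint would pass 70% of its speed; a pose out of reach is approached as far as the arm can. A call is refused whole if a number of a shift passes 4.17 or a number of a turn 7.16, either way. A call with a gripper value outside its range is refused whole. "hand" is the opening, from 0 (shut) to 1 (fully open), set as the call begins (left out, the last holds). The fingers move at their own pace and stop on an object; the grip force is fixed at half the most. Time passes only in rows, so rows that do not move let the fingers close. It gives the time, the measured TCP pose, the force, the opening and the grip force at its end, in the units of the state.
- get_state(): the state, without advancing time (a new reading comes with each control period).
- camera(name): name is "scene" or "side" or "wrist"; returns a dict with "image" (420x560x3 uint8, red, green, blue), "depth" (420x560 float32, m along the optical axis (not along the pixel's ray), 0 where there is no reading), "mtx" (3x3 intrinsics, pixels), "T" (4x4, takes a point from camera to world coordinates). Camera axes: x right, y down, z forward; pixel columns grow to the right and rows downward; lengths in m; the calibration is good to about 2 mm. The wrist camera is an equidistant fisheye: a pixel r from the principal point sees the ray r / f radians off the axis. A picture is of the moment at which its call begins.
- hand_in(): hands the job in; it is judged then, once.
The state is a dict: "time": time; "joint_positions": joint angles; "qvel": joint speeds; "tau": joint torques, N m; "tool_pos": TCP position; "eef_rot": TCP orientation; "force": force on the tool from outside, world axes, zero at the start; "moment": the same for the moment, N m; "finger_gap": finger opening in m; "grip_force": force on a finger pad.
Only numpy, scipy, OpenCV 4.12 (cv2) and the standard library are available. Lean on these libraries where they do the work, as an engineer would, in place of code of your own. Each camera call takes 0.05 s, during which the arm holds its last target. There are 200 camera calls.

## Working session

There is one attempt and no reset: what is moved stays moved. The work goes in short steps, Python scripts to look and compute and a tool call to move; the robot and the scene stay as the last step left them, time stands still between calls to the robot, and variables do not carry over. Pictures are saved under pics/ and viewed, at most 10 in all, crops included, and the job is handed in when it is done.

Besides the shell and the picture viewer there is one more tool, called after ">>>" by a JSON object that holds its "name" and its "arguments", one argument or row to a line. carry_out: Moves the arm, as the interface text tells. Its arguments: {"type":"object","properties":{"rows":{"type":"array","items":{"type":"array","items":{"type":"array","items":{"type":"number"}}}},"hand":{"type":"number"}},"required":["rows"]}

```bash
mkdir -p pics; python3 - <<'E'
from cell import *
import cv2,numpy as np
s=get_state();print(s['time'],s['tool_pos'],np.round(s['eef_rot'],3).tolist(),s['force'],s['finger_gap'])
for n in('scene','side'):
    c=camera(n);cv2.imwrite(f'pics/{n}0.png',c['image'][:,:,::-1]);np.savez(f'{n}0.npz',**c);print(n,np.round(c['mtx'],1).tolist(),np.round(c['T'],3).tolist())
E
```

```text
0.0 [0.23561919 0.63194187 0.25231635] [[-0.937, 0.349, -0.0], [0.349, 0.937, -0.002], [-0.0, -0.002, -1.0]] [ 0.34106293 -0.23971325  1.03589064] 0.0854231220208296
scene [[496.9, 0.0, 281.1], [0.0, 496.9, 208.2], [0.0, 0.0, 1.0]] [[-0.543, -0.387, 0.745, -0.687], [-0.839, 0.228, -0.493, 0.891], [0.021, -0.893, -0.449, 0.805], [0.0, 0.0, 0.0, 1.0]]
side [[463.3, 0.0, 279.5], [0.0, 463.3, 212.4], [0.0, 0.0, 1.0]] [[0.935, -0.189, 0.301, 0.113], [-0.355, -0.529, 0.771, -0.986], [0.013, -0.828, -0.561, 0.867], [0.0, 0.0, 0.0, 1.0]]
```

View pics/scene0.png

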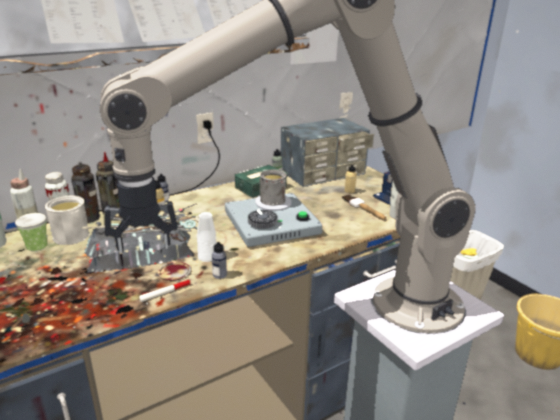

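View pics/side0.png

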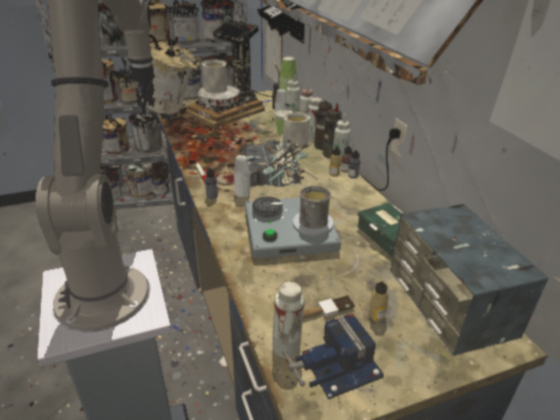

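The stirrer is in view in both pictures: the dial is near scene (263,218) and side (267,207), and the button near scene (303,215) and side (269,234). I'll enlarge both crops.

```bash
python3 - <<'E'
import cv2,numpy as np
a=cv2.imread('pics/scene0.png')[165:255,215:335];b=cv2.imread('pics/side0.png')[180:270,235:355]
cv2.imwrite('pics/crop0.png',np.vstack([cv2.resize(x,None,fx=3.3333,fy=3.3333,interpolation=cv2.INTER_CUBIC) for x in(a,b)]))
E
```

```text
(no output)
```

View pics/crop0.png

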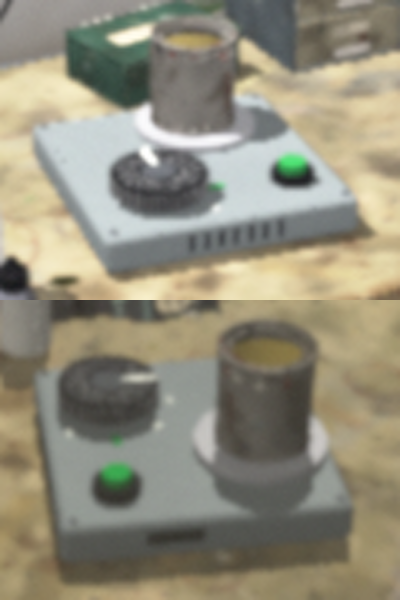

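The crops show the dial top, with the white pointer pointing away from the robot (about 90° before the green mark). The green mark is at scene (280,221) and side (270,222), and the button at scene (303,213) and side (270,231). Next I triangulate these.

```bash
cat > h.py <<'E'
import numpy as np,cv2
from cell import *
def P(c):
    return c['mtx']@np.linalg.inv(c['T'])[:3]
def tri(a,b,ca,cb):
    x=cv2.triangulatePoints(P(ca),P(cb),np.array(a,float).reshape(2,1),np.array(b,float).reshape(2,1));return (x[:3]/x[3]).ravel()
def ray(p,c,z):
    d=c['T'][:3,:3]@np.linalg.inv(c['mtx'])@[p[0],p[1],1];o=c['T'][:3,3];return o+d*(z-o[2])/d[2]
E
python3 - <<'E'
from h import *
S=np.load('scene0.npz');D=np.load('side0.npz')
for n,a,b,z in [('dial',(263,217.2),(267.4,203.1),.074),('btn',(302.9,213.3),(269.8,231.3),.062),('green',(279.8,221.1),(270.1,222),.046),('ptr',(259.1,210),(281.8,203.1),.074),]:
    print(n,tri(a,b,S,D).round(4),ray(a,S,z).round(4),ray(b,D,z).round(4))
for n,p,c in [('back-left',(226,202),S),('left front',(248.5,244),S),('rightfront',(320,222),S)]: print(n,ray(p,c,.046).round(4))
for n,p in [('R front',(254,252)),('L front',(247,203)),('R back',(340,247))]: print(n,ray(p,D,.046).round(4))
E
```

```text
dial [0.5181 0.1641 0.0699] [0.5031 0.1702 0.074 ] [0.5214 0.1655 0.074 ]
btn [0.4804 0.033  0.0638] [0.4795 0.0319 0.062 ] [0.4836 0.038  0.062 ]
green [0.5073 0.105  0.0422] [0.4977 0.1098 0.046 ] [0.508  0.1031 0.046 ]
ptr [0.5628 0.1508 0.0709] [0.5526 0.1551 0.074 ] [0.564  0.1503 0.074 ]
back-left [0.7112 0.1946 0.046 ]
left front [0.4241 0.2678 0.046 ]
rightfront [0.426  0.0012 0.046 ]
R front [ 0.4162 -0.0184  0.046 ]
L front [0.4735 0.2289 0.046 ]
R back [ 0.654  -0.0802  0.046 ]
```

>>> {"name": "carry_out", "arguments": {
  "rows": [
    [[-2.3,-1.9,0,0,0,0],[-2.3,-1.9,0,0,0,0],[-2.3,-1.9,0,0,0,0],[-2.3,-1.9,0,0,0,0],[-2.3,-1.9,0,0,0,0],[-2.3,-1.9,0,0,0,0],[-2.3,-1.9,0,0,0,0],[-2.3,-1.9,0,0,0,0],[-2.3,-1.9,0,0,0,0]]
  ],
  "hand": 0
}}

```text
time: 0.85
tool_pos: [0.3704, 0.3984, 0.253]
eef_rot: [[-0.937, 0.349, -0.0], [0.349, 0.937, -0.0], [0.0, -0.001, -1.0]]
force: [0.4, 0.7, -0.7]
finger_gap: -0.0001
grip_force: 0.0
```

>>> {"name": "carry_out", "arguments": {
  "rows": [
    [[-2.3,-1.9,0,0,0,0],[-2.3,-1.9,0,0,0,0],[-2.3,-1.9,0,0,0,0],[-2.3,-1.9,0,0,0,0],[-2.3,-1.9,0,0,0,0],[-2.3,-1.9,0,0,0,0],[-2.3,-1.9,0,0,0,0],[-2.3,-1.9,0,0,0,0],[0,0,0,0,0,0]]
  ]
}}

```text
time: 1.6
tool_pos: [0.4919, 0.1867, 0.2533]
eef_rot: [[-0.934, 0.357, 0.001], [0.357, 0.934, -0.003], [-0.002, -0.002, -1.0]]
force: [1.2, 0.1, 1.1]
finger_gap: -0.0001
grip_force: 0.0
```

```bash
python3 - <<'E'
from h import *
c=camera('wrist');s=get_state();print(s['time'],s['tool_pos'],np.round(s['eef_rot'],3).tolist(),s['force'],s['finger_gap'])
np.savez('w1.npz',**c);cv2.imwrite('pics/w1.png',c['image'][:,:,::-1]);print(np.round(c['mtx'],1).tolist(),np.round(c['T'],3).tolist())
E
```

```text
1.65 [0.49057671 0.18966611 0.25313268] [[-0.935, 0.355, 0.0], [0.355, 0.935, -0.001], [-0.001, -0.001, -1.0]] [-0.81932291  1.81699327  0.21094594] -0.00037853058466313233
[[325.2, 0.0, 273.6], [0.0, 325.2, 202.8], [0.0, 0.0, 1.0]] [[0.357, 0.894, 0.269, 0.424], [0.934, -0.341, -0.105, 0.213], [-0.002, 0.289, -0.957, 0.372], [0.0, 0.0, 0.0, 1.0]]
```

View pics/w1.png

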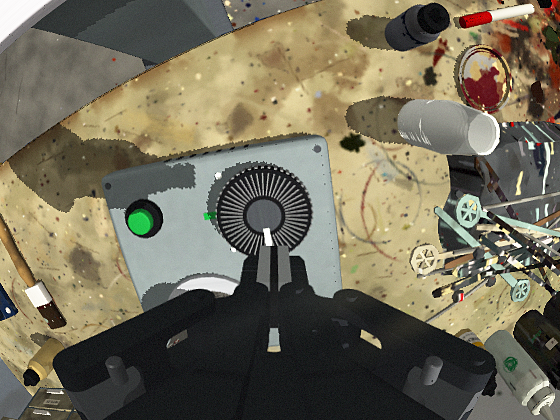

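The wrist view shows the dial centre at (264,214), the green mark at (209,216), the button top at (139,222) and deck dots at (218,176) and (233,249).

```bash
cat >> h.py <<'E'
def wray(p,c,z):
    u=np.array(p)-c['mtx'][:2,2];r=np.hypot(*u);t=r/c['mtx'][0,0]
    d=c['T'][:3,:3]@np.r_[u/r*np.sin(t),np.cos(t)];o=c['T'][:3,3];return o+d*(z-o[2])/d[2]
E
python3 - <<'E'
from h import *
c=np.load('w1.npz')
for n,p,z in [('dial',(264,214),.074),('green',(209,216),.046),('btn',(139,222),.064),('dotF',(218,176),.046),('dotB',(233,249),.046),('corner FL',(327,136),.046),('FR',(105,171),.046),('ptr in',(267,238),.074)]: print(n,wray(p,c,z).round(4))
D=np.load('side0.npz');print('bottle',ray((288,352),D,0),'toner_b',ray((378,318),D,0))
E
```

```text
dial [0.515  0.1671 0.074 ]
green [0.5047 0.1064 0.046 ]
btn [0.4791 0.036  0.064 ]
dotF [0.468  0.1333 0.046 ]
dotB [0.5496 0.1155 0.046 ]
corner FL [0.4691 0.2522 0.046 ]
FR [0.4133 0.0132 0.046 ]
ptr in [0.5396 0.1606 0.074 ]
bottle [ 3.92911779e-01 -3.38351575e-01  1.11022302e-16] toner_b [ 0.64359853 -0.31839289  0.        ]
```

>>> {"name": "carry_out", "arguments": {
  "rows": [
    [[-0.83,-0.82,2.0,0,0,0],[-0.83,-0.82,2.0,0,0,0],[-0.83,-0.82,2.0,0,0,0],[-0.83,-0.82,2.0,0,0,0],[-0.83,-0.82,2.0,0,0,0],[0,0,2.0,0,0,0],[0,0,1.2,0,0,0],[0,0,0,0,0,0],[0,0,0,0,0,0]]
  ]
}}

```text
time: 2.4
tool_pos: [0.5131, 0.1411, 0.1208]
eef_rot: [[-0.937, 0.348, -0.002], [0.348, 0.937, -0.0], [0.002, -0.001, -1.0]]
force: [0.8, 0.4, 0.3]
finger_gap: 0.0002
grip_force: 0.0
```

```bash
python3 - <<'E'
from h import *
c=camera('wrist');s=get_state();print(s['time'],s['tool_pos'],np.round(s['eef_rot'],3).tolist(),s['force'],s['finger_gap'])
np.savez('w2.npz',**c);cv2.imwrite('pics/w2.png',c['image'][:,:,::-1]);print(np.round(c['T'],3).tolist())
E
```

```text
2.45 [0.51382401 0.1412314  0.12161186] [[-0.937, 0.348, -0.0], [0.348, 0.937, 0.0], [0.0, 0.0, -1.0]] [-0.59366889  0.18220165 -0.8409779 ] -0.00025813992163934595
[[0.348, 0.899, 0.268, 0.445], [0.938, -0.333, -0.1, 0.166], [-0.001, 0.286, -0.958, 0.24], [0.0, 0.0, 0.0, 1.0]]
```

View pics/w2.png

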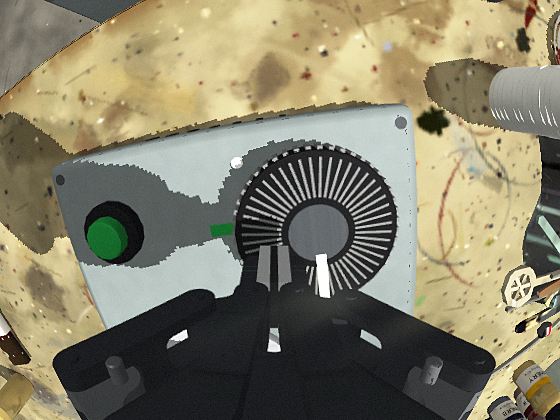

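The dial hub is at (319,231), the button top at (108,238), the green mark at (222,230), and the pointer runs from (321,256) to (326,297), away from the robot.

```bash
python3 - <<'E'
from h import *
from scipy.optimize import least_squares
a=np.load('w1.npz');c=np.load('w2.npz')
for n,q,p,z in [('dial',(264,214),(319,231),.074),('green',(209,216),(222,230),.046),('btn',(139,222),(108,238),.064),('dotF',(218,176),(237,162),.046)]:
    f=lambda h:(wray(q,a,h[0])-wray(p,c,h[0]))[:2]
    h=least_squares(f,[.05]);print(n,wray(p,c,z).round(4),'h',h.x.round(4),'res',h.fun.round(4))
print(wray((321,256),c,.074),wray((326,297),c,.074))
E
```

```text
dial [0.5153 0.1666 0.074 ] h [0.073] res [-0.0005  0.0004]
green [0.5048 0.1081 0.046 ] h [0.0586] res [ 0.0006 -0.0014]
btn [0.4792 0.0391 0.064 ] h [0.0428] res [-0.0005 -0.    ]
dotF [0.4673 0.134  0.046 ] h [0.0561] res [0.0005 0.0001]
[0.53044853 0.16302863 0.074     ] [0.55849302 0.15778334 0.074     ]
```

>>> {"name": "carry_out", "arguments": {
  "rows": [
    [[-0.16,-0.42,0.8,0,0,0],[0,0,0.8,0,0,0],[0,0,0.6,0,0,0],[0,0,0.2,0,0,0],[0,0,0.1,0,0,0],[0,0,0,0,0,0],[0,0,0,0,0,0]]
  ]
}}

```text
time: 3.03
tool_pos: [0.514, 0.1359, 0.0964]
eef_rot: [[-0.937, 0.349, 0.0], [0.349, 0.937, 0.0], [-0.0, 0.0, -1.0]]
force: [-0.5, 0.1, 0.3]
finger_gap: -0.0002
grip_force: 0.0
```

>>> {"name": "carry_out", "arguments": {
  "rows": [
    [[0,0,0.1,0,0,0],[0,0,0.1,0,0,0],[0,0,0,0,0,0],[0,0,0,0,0,0]]
  ]
}}

```text
time: 3.37
tool_pos: [0.5143, 0.136, 0.0946]
eef_rot: [[-0.937, 0.349, 0.001], [0.349, 0.937, 0.0], [-0.001, 0.001, -1.0]]
force: [-0.7, -0.4, 4.4]
finger_gap: 0.0002
grip_force: 2.0
```

```bash
python3 - <<'E'
import numpy as np
a=np.radians(-92-np.arange(0,109,9));p=3.05*np.c_[np.cos(a),np.sin(a)];d=np.diff(p,axis=0)
R=np.array([[-.937,.349],[.349,.937]]);print((d@R).round(2).tolist())
E
```

```text
[[0.46, -0.12], [0.48, -0.04], [0.48, 0.03], [0.47, 0.11], [0.44, 0.18], [0.41, 0.25], [0.37, 0.31], [0.31, 0.36], [0.25, 0.41], [0.19, 0.44], [0.12, 0.46], [0.04, 0.48]]
```

>>> {"name": "carry_out", "arguments": {
  "rows": [
    [[0,0,0.1,0,0,0],[0,0,0,0,0,0],[0,0,0,0,0,0]]
  ]
}}

```text
time: 3.62
tool_pos: [0.5143, 0.1359, 0.0936]
eef_rot: [[-0.937, 0.349, 0.001], [0.349, 0.937, 0.0], [-0.001, 0.001, -1.0]]
force: [-0.1, -1.3, 5.5]
finger_gap: 0.0
grip_force: 2.9
```

>>> {"name": "carry_out", "arguments": {
  "rows": [
    [[0.46,-0.12,0,0,0,0],[0.48,-0.04,0,0,0,0],[0.48,0.03,0,0,0,0],[0.47,0.11,0,0,0,0],[0.44,0.18,0,0,0,0],[0.41,0.25,0,0,0,0],[0,0,0,0,0,0],[0,0,0,0,0,0]]
  ]
}}

```text
time: 4.28
tool_pos: [0.4901, 0.15, 0.0937]
eef_rot: [[-0.937, 0.349, 0.001], [0.349, 0.937, 0.001], [-0.001, 0.001, -1.0]]
force: [-1.1, -0.4, 6.1]
finger_gap: 0.0002
grip_force: 2.8
```

```bash
python3 - <<'E'
from h import *
c=camera('wrist');s=get_state();print(s['time'],s['tool_pos'],s['force'])
cv2.imwrite('pics/w3.png',c['image'][:,:,::-1]);np.savez('w3.npz',**c)
E
```

```text
4.3333 [0.49013373 0.14984969 0.09373871] [-0.5186911  -0.26463814  5.43719838]
```

View pics/w3.png

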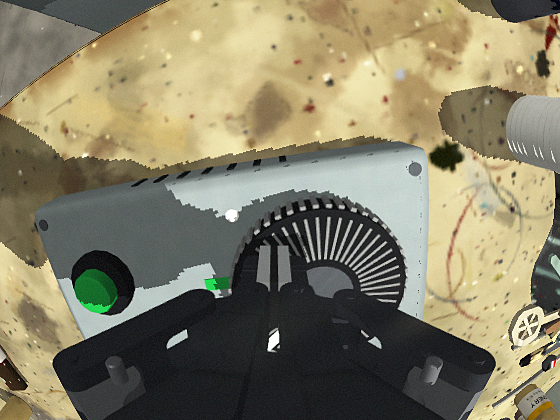

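The finger hides the pointer in this view. I'll measure its angle in code from the scene and side cameras, with the finger in place.

```bash
cat >> h.py <<'E'
def ptr():
    for n,px in(('scene',(263,217.2)),('side',(267.4,203.1))):
      for tag,c in (('ref',np.load(n+'0.npz')),('now',camera(n))):
        g=c['image'].astype(float).min(2);M=P(c);o=ray(px,c,.073);b=[]
        A=np.arange(-180,180,5)
        for t in np.radians(A-11):
            q=[M@np.r_[o+[r*np.cos(t),r*np.sin(t),0],1] for r in np.linspace(.022,.043,8)]
            q=np.array([x[:2]/x[2] for x in q],np.float32)
            b.append(cv2.remap(g.astype(np.float32),q[:,:1].copy(),q[:,1:].copy(),1).mean())
        k=np.argsort(b)[::-1][:6];print(n,tag,[(int(-A[i]),int(b[i])) for i in k])
E
python3 -c "
from h import *
ptr()"
```

```text
scene ref [(5, 233), (0, 230), (10, 205), (-5, 199), (15, 153), (-10, 149)]
scene now [(35, 200), (30, 194), (40, 170), (25, 162), (45, 126), (20, 124)]
side ref [(5, 165), (10, 160), (0, 159), (-5, 146), (15, 144), (-10, 128)]
side now [(60, 174), (55, 171), (65, 158), (50, 153), (70, 135), (45, 126)]
```

The dial is following the finger, at about 45–50° so far. I'll continue the arc.

>>> {"name": "carry_out", "arguments": {
  "rows": [
    [[0.37,0.31,0,0,0,0],[0.31,0.36,0,0,0,0],[0.25,0.41,0,0,0,0],[0.19,0.44,0,0,0,0],[0,0,0,0,0,0],[0,0,0,0,0,0]]
  ]
}}

```text
time: 4.93
tool_pos: [0.4851, 0.1689, 0.0938]
eef_rot: [[-0.937, 0.348, 0.002], [0.348, 0.937, 0.002], [-0.001, 0.002, -1.0]]
force: [-1.0, 2.9, 6.0]
finger_gap: -0.0
grip_force: 2.7
```

```bash
python3 -c "
from h import *
ptr()"
```

```text
scene ref [(5, 233), (0, 230), (10, 205), (-5, 199), (15, 153), (-10, 149)]
scene now [(75, 156), (70, 152), (80, 147), (65, 133), (85, 126), (40, 124)]
side ref [(5, 165), (10, 160), (0, 159), (-5, 146), (15, 144), (-10, 128)]
side now [(90, 189), (85, 182), (95, 162), (80, 144), (100, 120), (75, 106)]
```

>>> {"name": "carry_out", "arguments": {
  "rows": [
    [[0.12,0.46,0,0,0,0],[0,0,0,0,0,0],[0,0,-0.3,0,0,0],[0,0,-1.0,0,0,0],[0,0,-2.0,0,0,0],[0,0,-2.0,0,0,0],[0,0,-2.0,0,0,0],[0,0,0,0,0,0],[0,0,0,0,0,0]]
  ]
}}

```text
time: 5.78
tool_pos: [0.4853, 0.1723, 0.1675]
eef_rot: [[-0.937, 0.349, 0.002], [0.35, 0.937, 0.001], [-0.001, 0.002, -1.0]]
force: [0.3, -0.1, -0.9]
finger_gap: -0.0001
grip_force: 0.0
```

```bash
python3 - <<'E'
from h import *
ptr();s=get_state();print(s['tool_pos'],s['force'])
c=camera('wrist');np.savez('w4.npz',**c);cv2.imwrite('pics/w4.png',c['image'][:,:,::-1])
E
```

```text
scene ref [(5, 233), (0, 230), (10, 205), (-5, 199), (15, 153), (-10, 149)]
scene now [(70, 213), (65, 209), (75, 206), (60, 197), (80, 185), (55, 185)]
side ref [(5, 165), (10, 160), (0, 159), (-5, 146), (15, 144), (-10, 128)]
side now [(95, 197), (90, 185), (100, 163), (85, 142), (105, 119), (80, 104)]
[0.48429651 0.17193257 0.16590685] [-0.43921682 -0.03628352  0.18673702]
```

View pics/w4.png

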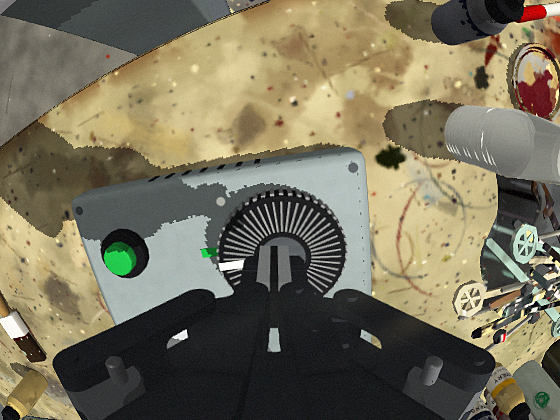

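The pointer runs from (245,265) to (219,267), towards the green mark at (209,253). I'll check the angle and recompute the button position.

```bash
python3 - <<'E'
from h import *
c=np.load('w4.npz');a=wray((219,267),c,.074);b=wray((245,265),c,.074);d=np.array([.5152,.1667])
for q in (a,b,wray((209,253),c,.046)): v=q[:2]-d;print(q.round(4),np.degrees(np.arctan2(v[1],v[0])).round(1))
print('btn',wray((119,255),c,.064),wray((119,255),c,.060))
E
```

```text
[0.5075 0.1198 0.074 ] -99.3
[0.5124 0.1387 0.074 ] -95.7
[0.505 0.107 0.046] -99.7
btn [0.4757074  0.03941653 0.064     ] [0.476785   0.03656672 0.06      ]
```

>>> {"name": "carry_out", "arguments": {
  "rows": [
    [[-0.71,-2.14,0,0,0,0],[-0.71,-2.14,0,0,0,0],[-0.71,-2.14,0,0,0,0],[-0.71,-2.14,0,0,0,0],[-0.71,-2.14,0,0,0,0],[-0.71,-2.14,0,0,0,0],[0,0,2.0,0,0,0],[0,0,2.0,0,0,0],[0,0,1.5,0,0,0],[0,0,0,0,0,0]]
  ]
}}

```text
time: 6.77
tool_pos: [0.4774, 0.0363, 0.1081]
eef_rot: [[-0.937, 0.35, -0.007], [0.35, 0.937, -0.002], [0.006, -0.004, -1.0]]
force: [-1.5, 0.4, -0.2]
finger_gap: -0.0001
grip_force: 0.0
```

```bash
python3 - <<'E'
from h import *
c=camera('wrist');s=get_state();print(s['time'],s['tool_pos'],s['force'])
cv2.imwrite('pics/w5.png',c['image'][:,:,::-1]);np.savez('w5.npz',**c)
E
```

```text
6.8167 [0.47823765 0.03649475 0.10950914] [0.17326096 0.11991102 0.45064599]
```

View pics/w5.png

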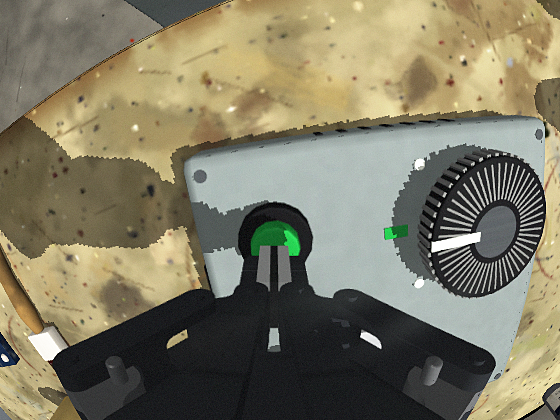

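The finger is above the button: the green top spans columns 250–300, is centred near column 275, and its front edge is at row 221. The pointer at (432,247) lines up with the mark at (396,233).

```bash
python3 - <<'E'
from h import *
c=np.load('w5.npz')
for z in(.060,.064): 
  for p in((275,221),(250,246),(300,246),(275,246)): print(z,p,wray(p,c,z).round(4))
E
```

```text
0.06 (275, 221) [0.4658 0.0409 0.06  ]
0.06 (250, 246) [0.475  0.0224 0.06  ]
0.06 (300, 246) [0.4848 0.0489 0.06  ]
0.06 (275, 246) [0.4798 0.0357 0.06  ]
0.064 (275, 221) [0.4645 0.0414 0.064 ]
0.064 (250, 246) [0.4734 0.0233 0.064 ]
0.064 (300, 246) [0.483  0.0492 0.064 ]
0.064 (275, 246) [0.4782 0.0363 0.064 ]
```

>>> {"name": "carry_out", "arguments": {
  "rows": [
    [[0,0,0.8,0,0,0],[0,0,0.8,0,0,0],[0,0,0.4,0,0,0],[0,0,0.2,0,0,0],[0,0,0,0,0,0],[0,0,0,0,0,0]]
  ]
}}

```text
time: 7.32
tool_pos: [0.4799, 0.0371, 0.0894]
eef_rot: [[-0.937, 0.349, -0.0], [0.349, 0.937, 0.0], [0.0, 0.0, -1.0]]
force: [-1.7, 0.4, 1.8]
finger_gap: 0.0004
grip_force: 0.8
```

>>> {"name": "carry_out", "arguments": {
  "rows": [
    [[0,0,0.1,0,0,0],[0,0,0.1,0,0,0],[0,0,0.1,0,0,0],[0,0,0,0,0,0],[0,0,0,0,0,0]]
  ]
}}

```text
time: 7.73
tool_pos: [0.48, 0.0371, 0.0864]
eef_rot: [[-0.937, 0.349, 0.0], [0.349, 0.937, 0.0], [0.0, 0.0, -1.0]]
force: [-2.1, 0.9, 3.3]
finger_gap: -0.0001
grip_force: 1.7
```

>>> {"name": "carry_out", "arguments": {
  "rows": [
    [[0,0,0.1,0,0,0],[0,0,0.1,0,0,0],[0,0,0,0,0,0],[0,0,0,0,0,0]]
  ]
}}

```text
time: 8.07
tool_pos: [0.48, 0.037, 0.0843]
eef_rot: [[-0.937, 0.349, -0.0], [0.349, 0.937, 0.0], [0.0, 0.0, -1.0]]
force: [-1.5, 0.6, 4.4]
finger_gap: -0.0001
grip_force: 2.3
```

>>> {"name": "carry_out", "arguments": {
  "rows": [
    [[0,0,0.1,0,0,0],[0,0,0,0,0,0],[0,0,0,0,0,0]]
  ]
}}

```text
time: 8.32
tool_pos: [0.4801, 0.0371, 0.0839]
eef_rot: [[-0.937, 0.349, -0.0], [0.349, 0.937, 0.0], [0.0, 0.0, -1.0]]
force: [-4.9, 1.5, 13.5]
finger_gap: 0.0003
grip_force: 6.6
```

The button has bottomed: the force jumped to 13.5 N. I'll release it and retreat.

>>> {"name": "carry_out", "arguments": {
  "rows": [
    [[0,0,-0.2,0,0,0],[0,0,-0.4,0,0,0],[0,0,-1.0,0,0,0],[0,0,-2.0,0,0,0],[0,0,-2.5,0,0,0],[0,0,-2.5,0,0,0],[0,0,-2.0,0,0,0],[0,0,0,0,0,0],[0,0,0,0,0,0]]
  ]
}}

```text
time: 9.07
tool_pos: [0.481, 0.0369, 0.1907]
eef_rot: [[-0.937, 0.35, 0.003], [0.35, 0.937, 0.001], [-0.003, 0.002, -1.0]]
force: [-0.5, 1.0, -0.8]
finger_gap: -0.0001
grip_force: 0.0
```

```bash
python3 - <<'E'
from h import *
c=camera('wrist');s=get_state();print(s['time'],s['tool_pos'],s['force'])
cv2.imwrite('pics/w6.png',c['image'][:,:,::-1])
E
```

```text
9.1167 [0.48012423 0.0368188  0.18958784] [-0.17094181 -0.07615208 -0.44424374]
```

View pics/w6.png

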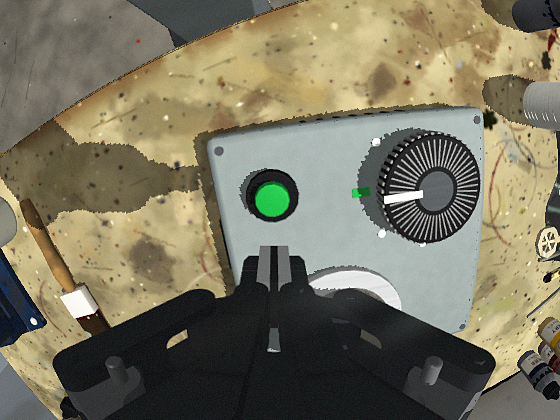

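The button at (272,199) is up again, the pointer at (385,199) is at the green mark at (361,192), and the finger is clear of everything.

```bash
python3 -c "
from cell import *
print(hand_in())"
```

```text
the job is handed in; nothing more can be done
None
```

The dial was dragged two clicks clockwise to the green mark, then start was pressed until it bottomed and came back up; the finger is clear and the job was handed in at about 9 s.

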